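Build up packing battens to the height gauge

ROBOT

A 7-joint arm with a two-finger parallel gripper is mounted at the origin on the work surface. World frame = base frame: x ahead of the robot, y to its left, z up, the work surface at z = 0. Lengths are in m, angles in rad, forces in N, time in s.
With the tool pointing down it reaches from about 0.4 to 0.85 m from the base axis. Payload 10.4 kg.
Tool frame: the origin (TCP) lies between the finger pads; the fingertips stand 19 mm ahead of it and the grasp point (between the pads) is the TCP; x points along the fingers, y is the direction in which the jaws open and shut, and the axes are right-handed (so a half turn about x gives the same grasp; the last joint's range is limited). The gripper opens to 87 mm and grips with 3 to 60 N. Pads are 19 mm wide; open, the fingers measure 117 mm over their backs; the gripper's body (75 mm by 190 mm) begins 51 mm behind the grasp point.
Start: joints at [-1.363, 0.332, -0.065, 1.46, 0.022, 1.35, -0.088], TCP at [0.143, 0.608, 0.242] pointing down, gripper open.
Joint ranges: [-2.6, 2.6], [-0.5, 2.12], [-1.47, 1.34], [0.16, 2.42], [-1.27, 4.41], [0.06, 2.06], [-2.6, 2.6]. Speed limits (rad/s): [2.22, 2.22, 2.79, 2.79, 3.14, 3.14, 3.14].

INTERFACE

Orientations are given as a unit quaternion [x, y, z, w].
In Python, from bench import r gives the robot as it stands.
- The arm moves only by the tool drive_tool, never from a script. Its argument "motion" is a list of rows, each a list of 4 numbers: the shift along the tool's x, y, z in cm, then the turn about the tool's x in units of 5 degrees (1.0 is 5 degrees). In form: [[tx, ty, tz, twist], ...]. A call has 1 to 20 rows; each row is the pose to reach, as a shift and turn from the pose commanded when the call began, along the tool's axes at that moment; what a row does not reach only later rows make up. A row lasts 1/12 s, in which the tool goes at most 41.7 mm and 7.16 degrees, less where a joint would pass 70% of its speed; a pose out of reach is approached as far as the arm can. A call with a gripper value outside its range is refused whole. "grip" is the closure in counts, from 0 (fully open) to 255 (shut), set as the call begins (left out, the last holds). The fingers move at their own pace and stop on an object; "force" is the grip in N (left out, the last holds). Time passes only in rows, so rows that repeat a pose let the fingers close. It gives the time, the measured TCP pose, the force and the opening at its end, in the units of the state.
- r.read_state(): the state, without advancing time (a new reading comes with each control period).
- r.camera(name): name is "scene" or "top"; returns the picture (480x640x3 uint8, red, green, blue); there is no depth.
- r.calibration(name): a dict with "fx", "fy", "cx", "cy" (pixels), "xyz" and "orientation" of the camera in the world. Camera axes: x right, y up, looking along -z (the intrinsics and any distortion apply to the point x, -y, -z); pixel columns grow to the right and rows downward; lengths in m; the calibration is good to about 2 mm. A picture is of the moment at which its call begins. calibration takes no time and is no camera call.
- r.close_job(): hands the job in, once; it reports no verdict.
The state is a dict: "time": time; "joint_positions": joint angles; "joint_vel": joint speeds; "joint_torque": joint torques, N m; "ee_pos": TCP position; "eef_rot": TCP orientation; "ft_force": force on the tool from outside, world axes, zero at the start; "torque": the same for the moment, N m; "width": finger opening in m.
Only numpy, scipy, OpenCV 4.12 (cv2) and the standard library are available. Lean on these libraries where they do the work, as an engineer would, in place of code of your own. Each camera call takes 0.05 s, during which the arm holds its last target.

TASK

Build a stack of battens on the height gauge's rubber pad, each laid flat and squarely in line with the pad; choose among the thick and thin ones and stop when the top of the stack is level with the pointer plate (between its lower and upper edges, as near its middle line as you can). Leave the spare battens on the bench clear of the gauge, and do not shift the pointer or disturb the other things.

Things in the scene. Friction and masses are not known exactly. Their poses are not given: they have to be found in the camera images.
- thick_a_mid (a point): centre (half-way up) of one of the two thick wooden battens: a plain wooden bar 150 x 50 x 36 mm (long x wide x thick), lying flat and loose on the bench, about 170 g; x along its length, y across its width, z up through its thickness
- thick_b_mid (a point): centre (half-way up) of one of the two thick wooden battens: a plain wooden bar 150 x 50 x 36 mm (long x wide x thick), lying flat and loose on the bench, about 170 g; x along its length, y across its width, z up through its thickness
- thin_a_mid (a point): centre (half-way up) of one of the two thin wooden battens: a plain wooden bar 150 x 50 x 18 mm (long x wide x thick), lying flat and loose on the bench, about 85 g; x along its length, y across its width, z up through its thickness
- thin_b_mid (a point): centre (half-way up) of one of the two thin wooden battens: a plain wooden bar 150 x 50 x 18 mm (long x wide x thick), lying flat and loose on the bench, about 85 g; x along its length, y across its width, z up through its thickness
- seat (a point): centre of the top of the black rubber pad, 10 mm above the bench, on which the stack is built. The pad (156 x 56 mm, 2 mm proud) lies on a fixed dark steel base plate 8 mm thick, 110 mm wide, reaching 122 mm from the pad's centre at -x and 140 mm at +x. x runs along the pad towards the gauge post, z up
- pointer_mid (a point): a point on the black mid-line of the gauge's pointer, on its end face towards the stack. The pointer is a steel block 24 mm high (edges 12 mm below and above the line), 34 mm wide, on a flat upright aluminium post (173 mm above the bench) that stands 116 mm from the pad's centre at its +x end; this face is 89 mm from the pad's centre (14 mm clear of a batten's end)
- pointer (a joint): height in m of the pointer's black mid-line above the top of the rubber pad; between 0.050 and 0.097, different each time; it is clamped and is not to be moved
- tray: a small open plywood tray with three compartments, 100 x 150 x 32 mm, loose; not part of the work; origin at its underside's centre
- tape: a roll of brown packing tape lying flat, 100 mm across, 48 mm high, loose; not part of the work; origin at its underside's centre
- tub: a small grey screw-top tub, 64 mm across, 75 mm high, loose; not part of the work; origin at its underside's centre
- hammer: a hammer lying on the bench, loose; not part of the work; origin at the underside of its middle; x along the handle towards the head
Things that resemble listed ones, but are neither listed nor needed, are in the scene too. What is shaped like the part that bears thick_a_mid but green or pink is not meant.

How it is judged:
By the outcome, as a careful person would: the job done as asked, in the order asked, and still so for the second after the job is handed in, with the robot touching nothing.
It also fails if it takes over 72 s, if anything falls off the work surface, if the arm or the gripper's body presses on something with over 40 N, if the wrist force passes 120 N, or if a joint passes its speed limit or range.

## Working session

There is one attempt and no reset: what is moved stays moved. The work goes in short steps, Python scripts to look and compute and a tool call to move; the robot and the scene stay as the last step left them, time stands still between calls to the robot, and variables do not carry over. Pictures are saved under pics/ and viewed, and the job is handed in when it is done.

Besides the shell and the picture viewer there is one more tool, called after ">>>" as a command line: name --pt "numbers of a row" for each row, then --argument value for the rest. drive_tool: Moves the arm, as the interface text tells. Its arguments: {"type":"object","properties":{"motion":{"type":"array","items":{"type":"array","items":{"type":"number"}}},"grip":{"type":"number"},"force":{"type":"number"}},"required":["motion"]}

```bash
mkdir -p pics; ls; python3 - <<'E'
from bench import r
import cv2
for n in("scene","top"):
    im=r.camera(n); cv2.imwrite(f"pics/{n}0.png",im[:,:,::-1]); print(n,r.calibration(n))
s=r.read_state(); print(s)
E
```

```text
pics
scene {'fx': 474.3322683538578, 'fy': 474.3322683538578, 'cx': 316.93110423745253, 'cy': 237.93551251628188, 'xyz': array([ 1.03097659, -0.87813453,  1.07650876]), 'orientation': array([0.3617556 , 0.09518775, 0.23193349, 0.89793042])}
top {'fx': 579.1654264979533, 'fy': 579.1654264979533, 'cx': 318.16433686144876, 'cy': 237.51827111382576, 'xyz': array([0.18751608, 0.0230743 , 1.7714806 ]), 'orientation': array([-0.07202158,  0.06947128,  0.71069574, -0.69634632])}
{'time': 0.1, 'joint_positions': array([-1.36259135,  0.33277485, -0.06470087,  1.46085825,  0.02160456,
        1.34988749, -0.08853421]), 'joint_vel': array([ 0.00146107, -0.00103018,  0.00010622, -0.00177549, -0.00113205,
       -0.00233164, -0.0004218 ]), 'joint_torque': array([ 1.51486354e-03, -6.24542785e+01,  2.44617497e-02, -3.90723181e+01,
       -6.16118289e-02,  3.65470117e-02,  8.77657021e-05]), 'ee_pos': array([0.14290587, 0.60811543, 0.24085416]), 'eef_rot': array([ 0.08099074,  0.70243177, -0.08186023,  0.70237384]), 'ft_force': array([ 0.80145929,  0.14438815, -0.10557888]), 'torque': array([-0.04669987,  0.01215393,  0.00689326]), 'width': 0.08704479708018632}
```

View pics/scene0.png

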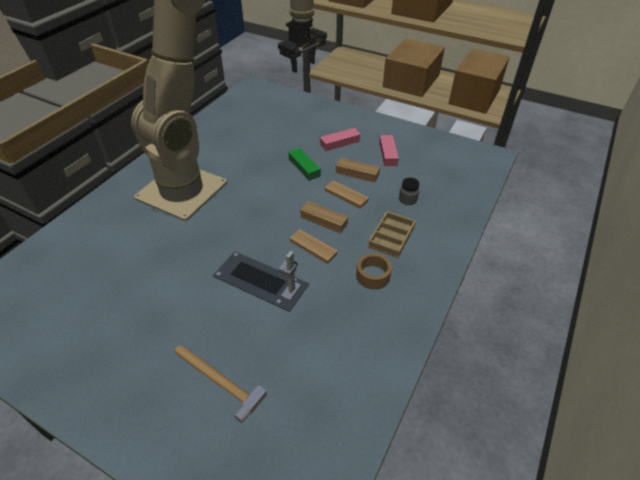

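View pics/top0.png

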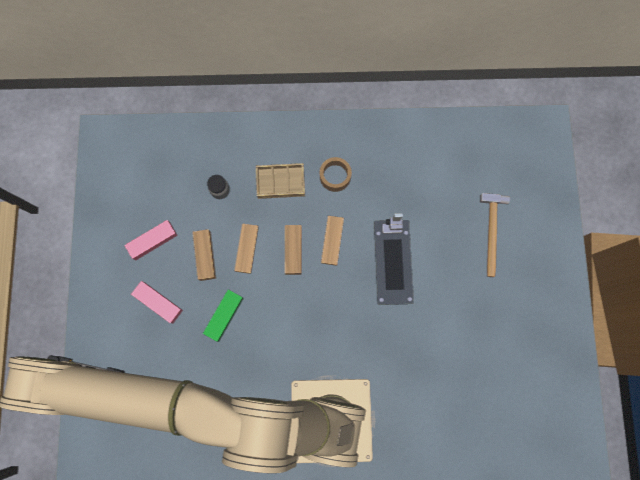

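The top view shows four plain wooden battens at (204,255), (246,248), (293,250) and (332,240). The green one (223,315) and pink ones (150,240), (156,302) are not meant. In the scene view the 1st and 3rd look thick and the 2nd and 4th thin. I'll confirm that in enlarged crops.

```bash
python3 - <<'E'
import cv2
t=cv2.imread("pics/top0.png"); s=cv2.imread("pics/scene0.png")
cv2.imwrite("pics/t_b.png",cv2.resize(t[205:295,180:360],None,fx=4.4,fy=4.4,interpolation=cv2.INTER_CUBIC))
cv2.imwrite("pics/t_g.png",cv2.resize(t[205:311,350:440],None,fx=5.5,fy=5.5,interpolation=cv2.INTER_CUBIC))
cv2.imwrite("pics/s_b.png",cv2.resize(s[150:270,280:400],None,fx=5,fy=5,interpolation=cv2.INTER_CUBIC))
cv2.imwrite("pics/s_g.png",cv2.resize(s[240:315,205:315],None,fx=7,fy=7,interpolation=cv2.INTER_CUBIC))
E
```

```text
(no output)
```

View pics/t_b.png

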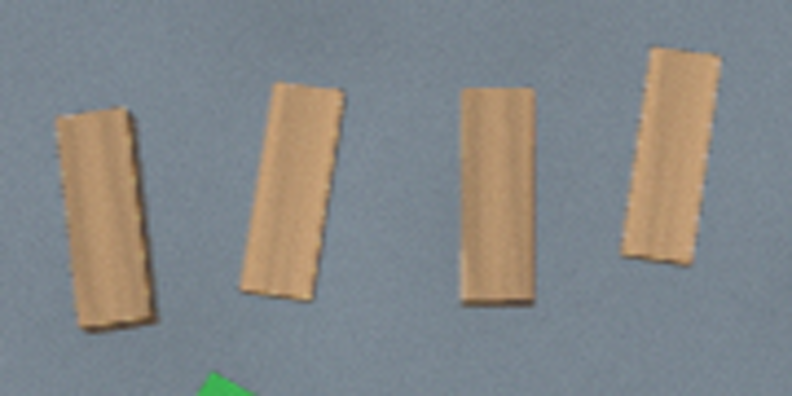

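View pics/t_g.png

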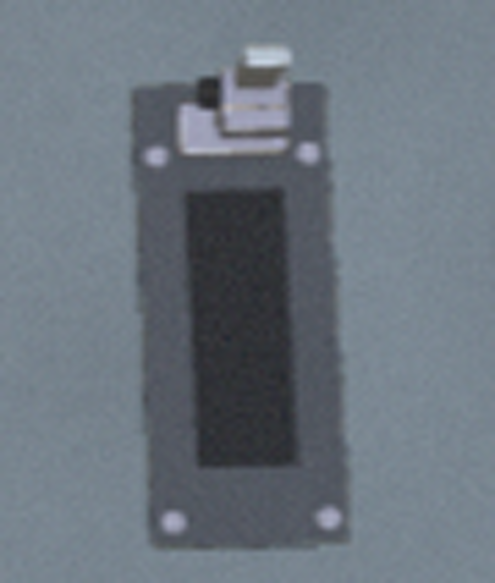

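View pics/s_b.png

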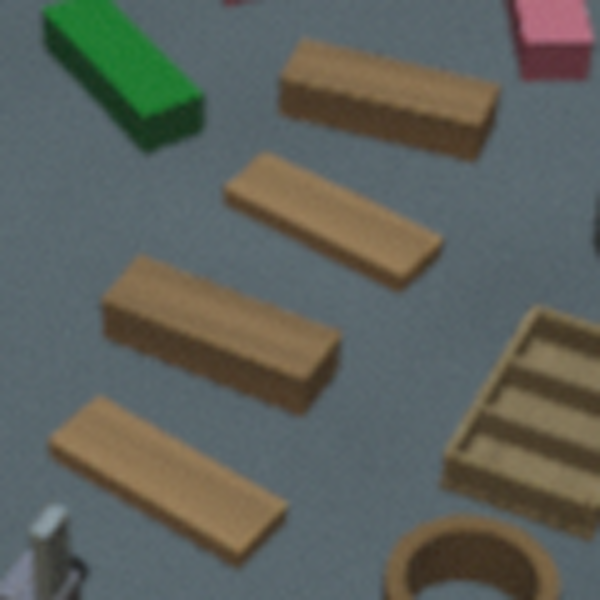

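View pics/s_g.png

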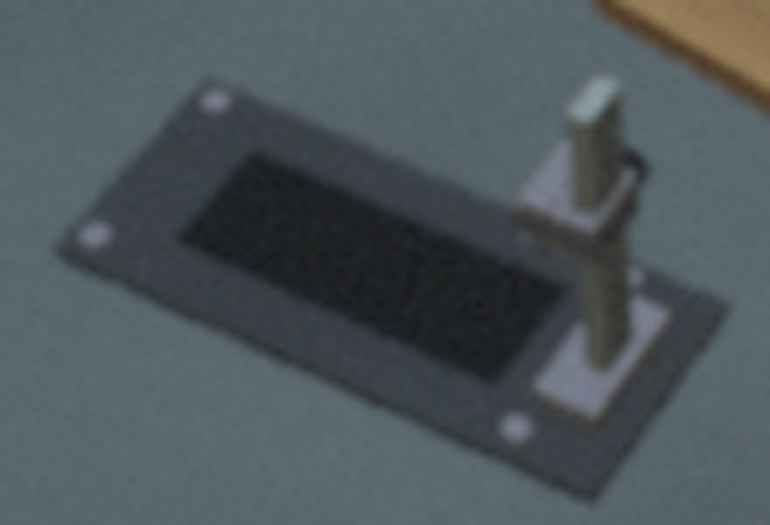

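```bash
python3 - <<'E'
import cv2,numpy as np
from bench import r
S=[];T=[]
for i in range(4):
    S.append(r.camera("scene").astype(float));T.append(r.camera("top").astype(float))
S=np.mean(S,0)[:,:,::-1];T=np.mean(T,0)[:,:,::-1]
np.save("S.npy",S);np.save("T.npy",T)
def crop(im,x,y,w,h,f,n):
    c=np.clip(im[y:y+h,x:x+w]*1.3,0,255).astype(np.uint8)
    c=cv2.resize(c,None,fx=f,fy=f,interpolation=cv2.INTER_CUBIC)
    for k in range(0,w,5): cv2.putText(c,str(x+k),(int((k+.5)*f)-10,10),0,.35,(0,255,255),1); cv2.line(c,(int((k+.5)*f),12),(int((k+.5)*f),18),(0,255,255),1)
    for k in range(0,h,5): cv2.putText(c,str(y+k),(0,int((k+.5)*f)+4),0,.35,(0,255,255),1); cv2.line(c,(25,int((k+.5)*f)),(30,int((k+.5)*f)),(0,255,255),1)
    cv2.imwrite(n,c)
crop(S,272,245,36,40,15,"pics/s_p.png")
crop(T,376,205,36,40,15,"pics/t_p.png")
E
```

```text
(no output)
```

View pics/s_p.png

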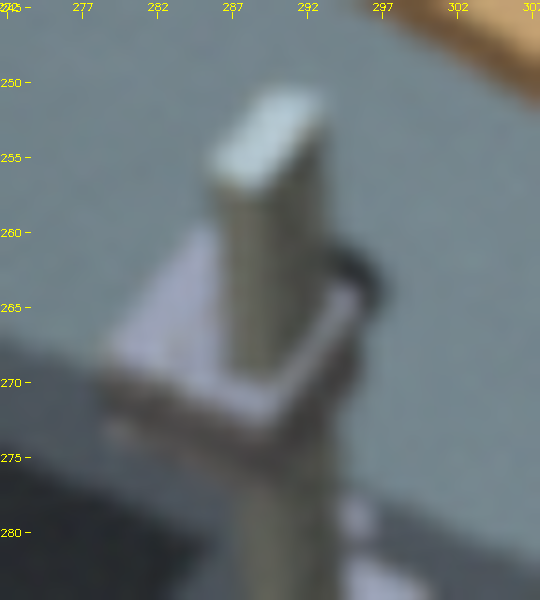

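View pics/t_p.png

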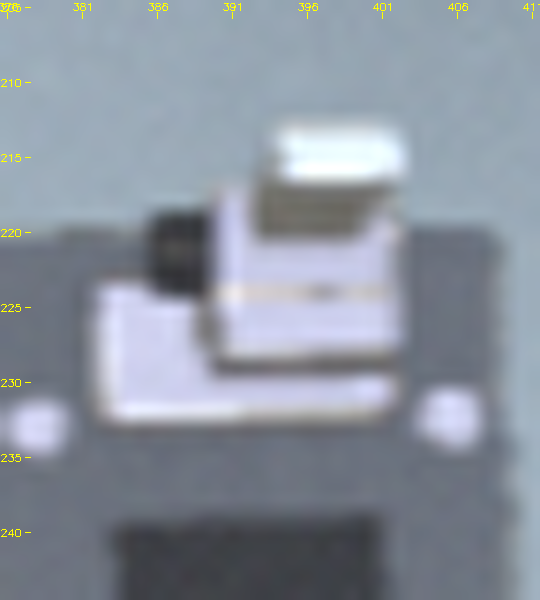

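Confirmed in the crop: thick ones are the 1st and 3rd from the left in the top view, thin ones the 2nd and 4th. The pointer's top front edge is at top-image row ~228 (cols 390–402). In the scene its near-front corner is at (279,268), with the bottom at (279.5,273.7). Next I'll fit poses.

```bash
cat > h.py <<'E'
import numpy as np
from scipy.spatial.transform import Rotation as R
from scipy.optimize import least_squares
from bench import r
C={n:r.calibration(n) for n in("scene","top")}
def proj(n,P):
    c=C[n]; q=(np.atleast_2d(P)-c["xyz"])@R.from_quat(c["orientation"]).as_matrix()
    return np.c_[c["cx"]+c["fx"]*q[:,0]/-q[:,2], c["cy"]-c["fy"]*q[:,1]/-q[:,2]]
def unc(p,f,o): return (np.array(p,float)+.5)/f-.5+np.array(o)
def W(p,L): # pose x,y,yaw
    L=np.atleast_2d(L); c,s=np.cos(p[2]),np.sin(p[2])
    return np.c_[p[0]+c*L[:,0]-s*L[:,1],p[1]+s*L[:,0]+c*L[:,1],L[:,2]]
def rect(x0,x1,w,z): return np.array([[x0,w,z],[x1,w,z],[x1,-w,z],[x0,-w,z]])
def fit(obs,p0):
    f=lambda p:np.concatenate([(proj(n,W(p,L))-u).ravel() for n,L,u in obs])
    s=least_squares(f,p0,loss="soft_l1"); return s.x,f(s.x).reshape(-1,2)
E
cat > m.py <<'E'
from h import *
np.set_printoptions(precision=4,suppress=True)
tb=lambda p:unc(p,4.4,(180,205)); sb=lambda p:unc(p,5,(280,150))
B={'thick1':(.036,[(80,325),(57,117),(127,107),(151,318)],[(303,38),(500,90),(478,125),(280,82)]),
'thin2':(.018,[(241,291),(275,83),(343,91),(311,300)],[(268,152),(443,240),(402,277),(225,190)]),
'thick3':(.036,[(461,300),(461,88),(535,88),(535,298)],[(140,256),(340,342),(305,378),(104,303)]),
'thin4':(.018,[(623,255),(651,47),(719,57),(691,264)],[(100,396),(287,508),(240,552),(50,438)])}
for k,(z,t,s) in B.items():
    L=rect(-.075,.075,.025,z)
    for nm,o in(("both",[("top",L,tb(t)),("scene",L,sb(s))]),("top",[("top",L,tb(t))]),("scene",[("scene",L,sb(s))])):
        p,e=fit(o,[.65,.2,0]); print(k,nm,p[:2],np.degrees(p[2]),"rms",np.sqrt((e**2).mean()))
pad=rect(-.078,.078,.028,.010); base=rect(-.122,.140,.055,.008)
tg=lambda p:unc(p,5.5,(350,205)); sg=lambda p:unc(p,7,(205,240))
o=[("top",pad,tg([(198,466),(187,191),(283,189),(298,465)])),("top",base,tg([(152,546),(133,88),(325,83),(348,541)])),
("scene",pad,sg([(250,152),(567,290),(495,381),(183,240)])),("scene",base,sg([(210,78),(730,300),(592,500),(57,250)]))]
for oo in (o,o[:2],o[2:]):
    p,e=fit(oo,[.6,-.05,0]); print("seat",p[:2],np.degrees(p[2]),np.sqrt((e**2).mean()))
p,e=fit(o,[.6,-.05,0]);
for h in (.050,.054,.06,.066,.072,.078,.084,.09,.096):
    Q=W(p,[[.089,-.017,.010+h+.012],[.089,-.017,.010+h-.012],[.089,.017,.010+h+.012]])
    print(h,proj("scene",Q).round(1).tolist(),proj("top",Q).round(1).tolist())
E
python3 m.py
```

```text
thick1 both [0.4966 0.3766] 7.165458529922472 rms 0.40179059090456337
thick1 top [0.4973 0.3768] 7.273079371961035 rms 0.28012290144224755
thick1 scene [0.4957 0.3766] 6.664583870632917 rms 0.42808853073856074
thin2 both [0.5158 0.2486] -8.87414326810396 rms 0.2366347860759215
thin2 top [0.5159 0.2484] -8.572327922943733 rms 0.14373254328170584
thin2 scene [0.5156 0.2491] -9.485898076155197 rms 0.23549004003263724
thick3 both [0.5077 0.1036] -0.8916031701800546 rms 0.5307699520138754
thick3 top [0.508  0.1038] -0.6065684915564988 rms 0.24246696438275442
thick3 scene [0.5075 0.1029] -1.596027298692559 rms 0.666334786271203
thin4 both [ 0.5355 -0.0168] -9.505372112795763 rms 0.359509538859928
thin4 top [ 0.5357 -0.0171] -8.983746426777861 rms 0.2276478376329726
thin4 scene [ 0.5352 -0.0163] -10.208878003405417 rms 0.35571807531958377
seat [ 0.4569 -0.2032] 0.1475598695157683 0.41080976907291616
seat [ 0.4577 -0.2036] 0.0255495020089098 0.27500456940358053
seat [ 0.4559 -0.2025] 0.32015566036692894 0.38189881283333016
0.05 [[279.5, 279.7], [280.1, 285.2], [286.1, 271.2]] [[400.0, 231.5]
[... 163 characters left out ...]
9.8, 282.9], [285.9, 268.9]] [[400.5, 230.8], [399.4, 232.5], [389.1, 231.1]]
0.066 [[279.2, 275.9], [279.7, 281.6], [285.8, 267.5]] [[400.7, 230.4], [399.7, 232.1], [389.3, 230.7]]
0.072 [[279.0, 274.5], [279.6, 280.2], [285.7, 266.0]] [[401.0, 230.0], [399.9, 231.7], [389.5, 230.3]]
0.078 [[278.9, 273.1], [279.4, 278.8], [285.6, 264.6]] [[401.3, 229.6], [400.2, 231.3], [389.8, 229.8]]
0.084 [[278.8, 271.6], [279.3, 277.4], [285.5, 263.2]] [[401.6, 229.1], [400.5, 230.8], [390.0, 229.4]]
0.09 [[278.6, 270.2], [279.2, 275.9], [285.3, 261.7]] [[401.8, 228.7], [400.7, 230.4], [390.2, 229.0]]
0.096 [[278.5, 268.7], [279.0, 274.5], [285.2, 260.2]] [[402.1, 228.2], [401.0, 230.0], [390.5, 228.5]]
```

Pointer mid-line is about 0.094 m above the pad, so the best stack is thick + thick + thin = 90 mm. I'll use thick3, then thick1, then thin4. Next, a helper for the moves.

```bash
cat > go.py <<'E'
from h import *
import sys
# go.py x y z yawdeg  (direction of batten long axis)
np.set_printoptions(precision=3,suppress=True)
s=r.read_state(); x,y,z,a=map(float,sys.argv[1:5])
M=R.from_quat(s["eef_rot"]).as_matrix()
d=np.array([x,y,z])-s["ee_pos"]
zl=np.degrees(np.arctan2(M[1,2],M[0,2])) # tool z heading = along batten
tw=-((a-zl+90)%180-90) # tool x down: +twist = -yaw
print("t",s["time"],"pos",s["ee_pos"],"axis",zl,"toolx",M[:,0]); print("shift cm",(M.T@d)*100,"twist",tw/5,"width",s["width"],"F",s["ft_force"])
E
python3 go.py .508 .104 .20 -0.8
```

```text
t 0.5 pos [0.143 0.608 0.242] axis -13.221244424035856 toolx [ 0.  0. -1.]
shift cm [  4.154 -40.758  47.075] twist -2.4842488848071698 width 0.08696222632090114 F [0.933 0.388 1.121]
```

>>> drive_tool --pt "0 -1 1.2 -0.5" --pt "0 -3 3.5 -1" --pt "0.2 -6 7 -1.5" --pt "0.5 -9 10.4 -2" --pt "1 -12 13.8 -2.5" --pt "1.4 -15 17.3 -2.5" --pt "1.8 -18 20.8 -2.5" --pt "2.2 -21 24.2 -2.5" --pt "2.6 -24 27.7 -2.5" --pt "3 -27 31.2 -2.5" --pt "3.4 -30 34.6 -2.5" --pt "3.8 -33 38.1 -2.5" --pt "4.1 -36 41.6 -2.5" --pt "4.15 -38.5 44.4 -2.5" --pt "4.15 -40 46.2 -2.5" --pt "4.15 -40.76 47.08 -2.48" --pt "4.15 -40.76 47.08 -2.48" --pt "4.15 -40.76 47.08 -2.48" --grip 0 --force 40

```text
time: 2.0
ee_pos: [0.5089, 0.1018, 0.2]
eef_rot: [0.006, 0.707, -0.007, 0.707]
ft_force: [-0.1, 0.9, 0.5]
width: 0.087
```

```bash
python3 go.py .508 .104 .027 -0.8; python3 -c "
from bench import r
import cv2
cv2.imwrite('pics/a1.png',cv2.resize(r.camera('scene')[100:300,220:460,::-1],None,fx=3,fy=3,interpolation=2))"
```

```text
t 2.0 pos [0.509 0.102 0.2  ] axis -1.0749409074885965 toolx [ 0. -0. -1.]
shift cm [17.3    0.228 -0.095] twist -0.05498818149771978 width 0.08696472149901056 F [-0.051  0.87   0.496]
```

View pics/a1.png

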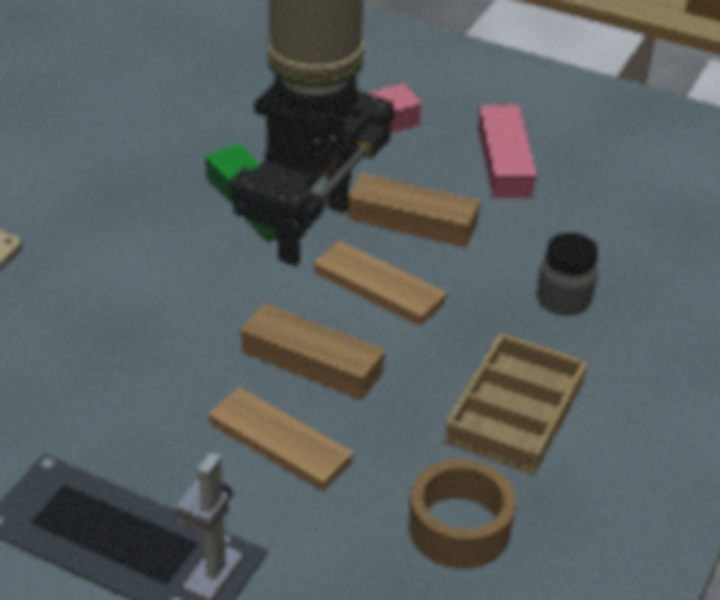

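The gripper is over thick3 (crop ~(310,345)), with its jaws across the batten. Descending.

>>> drive_tool --pt "1.5 0.1 0 0" --pt "4 0.2 -0.1 0" --pt "7 0.2 -0.1 0" --pt "10 0.2 -0.1 0" --pt "13 0.2 -0.1 0" --pt "15.3 0.2 -0.1 0" --pt "16.6 0.2 -0.1 0" --pt "17.3 0.2 -0.1 0" --pt "17.3 0.2 -0.1 0" --pt "17.3 0.2 -0.1 0"

```text
time: 2.88
ee_pos: [0.5071, 0.1069, 0.0276]
eef_rot: [0.005, 0.707, -0.004, 0.707]
ft_force: [0.5, -0.1, 0.5]
width: 0.0869
```

>>> drive_tool --pt "0 0 0 0" --pt "0 0 0 0" --pt "0 0 0 0" --pt "0 0 0 0" --pt "0 0 0 0" --pt "0 0 0 0" --pt "0 0 0 0" --pt "0 0 0 0" --grip 255 --force 40

```text
time: 3.55
ee_pos: [0.5071, 0.1059, 0.0271]
eef_rot: [0.005, 0.707, -0.005, 0.707]
ft_force: [-1.0, -0.5, 1.2]
width: 0.0499
```

>>> drive_tool --pt "-0.5 0 0 0" --pt "-1.5 0 0 0" --pt "-3.5 0 0 0" --pt "-6.5 0 0 0" --pt "-10 0 0 0" --pt "-13.5 0 0 0" --pt "-17 0 0 0" --pt "-19 0 0 0" --pt "-20 0 0 0" --pt "-20 0 0 0"

```text
time: 4.38
ee_pos: [0.508, 0.1062, 0.2295]
eef_rot: [0.006, 0.706, -0.004, 0.708]
ft_force: [-0.2, 0.7, -1.9]
width: 0.05
```

```bash
python3 go.py .4575 -.2034 .22 0.1
```

```text
t 4.3833 pos [0.508 0.106 0.229] axis -0.8300997988751644 toolx [ 0.004  0.002 -1.   ]
shift cm [  0.873 -31.028  -4.601] twist -0.18601995977503236 width 0.04996233507088112 F [-0.219  0.708 -1.922]
```

>>> drive_tool --pt "0 -0.6 -0.1 -0.1" --pt "0 -2 -0.3 -0.18" --pt "0 -4.5 -0.7 -0.18" --pt "0 -7.5 -1.1 -0.18" --pt "0 -10.5 -1.6 -0.18" --pt "0 -13.5 -2 -0.18" --pt "0 -16.5 -2.5 -0.18" --pt "0 -19.5 -2.9 -0.18" --pt "0 -22.5 -3.4 -0.18" --pt "0 -25.5 -3.8 -0.18" --pt "0 -28 -4.2 -0.18" --pt "0 -29.8 -4.5 -0.18" --pt "0 -30.7 -4.6 -0.18" --pt "0 -31 -4.6 -0.18" --pt "0 -31 -4.6 -0.18" --pt "0 -31 -4.6 -0.18" --pt "0 -31 -4.6 -0.18"

```text
time: 5.8
ee_pos: [0.4569, -0.2019, 0.2266]
eef_rot: [-0.001, 0.707, 0.001, 0.707]
ft_force: [0.6, -0.3, -1.7]
width: 0.0496
```

```bash
cat > look.py <<'E'
from h import *
import cv2,sys
n=sys.argv[1]; x,y,w,hh=map(int,sys.argv[2:6]); f=float(sys.argv[6]); out=sys.argv[7]
im=np.mean([r.camera(n).astype(float) for _ in range(2)],0)[:,:,::-1]
c=np.clip(im[y:y+hh,x:x+w]*1.2,0,255).astype(np.uint8); c=cv2.resize(c,None,fx=f,fy=f,interpolation=2)
cv2.imwrite(out,c)
E
python3 go.py .4575 -.2034 .22 0.1; python3 look.py scene 200 190 120 120 5 pics/b1.png;python3 look.py top 340 190 110 130 4.6 pics/b2.png; python3 go.py .4575 -.2034 .22 0.1
```

```text
t 5.8 pos [ 0.457 -0.202  0.227] axis 0.19736763746868247 toolx [-0.001  0.    -1.   ]
shift cm [ 0.662 -0.148  0.058] twist 0.019473527493735786 width 0.04956432018901124 F [ 0.573 -0.26  -1.694]
t 6.0 pos [ 0.457 -0.203  0.227] axis 0.14435498664124374 toolx [-0.  0. -1.]
shift cm [ 0.697 -0.075  0.069] twist 0.008870997328247653 width 0.049635452889113 F [-1.06  -0.823 -0.823]
```

View pics/b1.png

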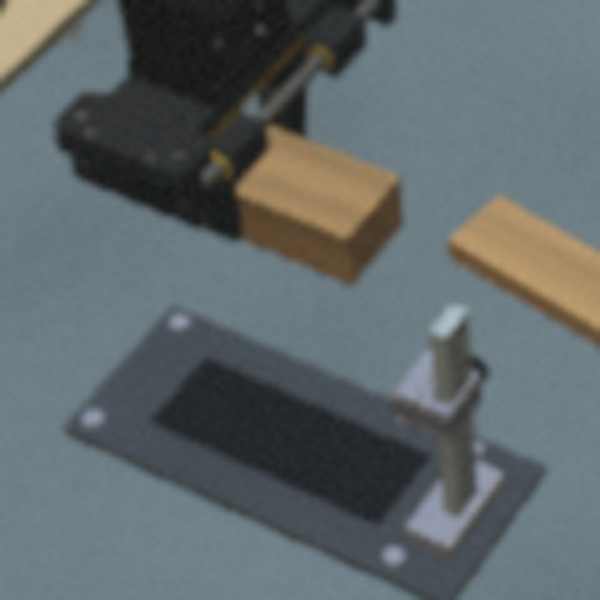

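View pics/b2.png

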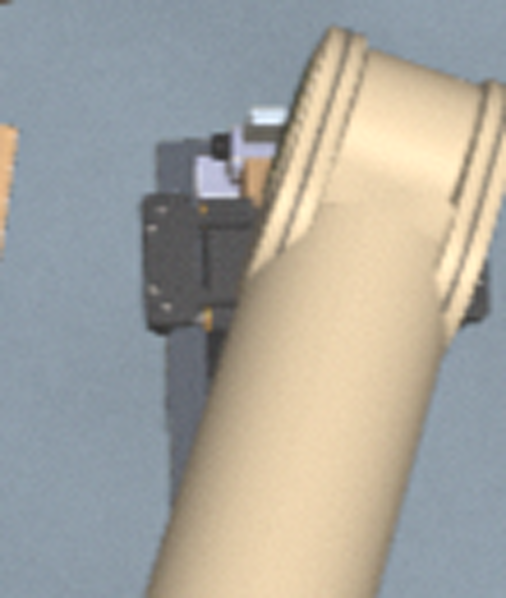

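Held batten over the pad, its +x end corners at crop (401,178), (349,238) and (351,283). I'll check its offset along x.

```bash
python3 - <<'E'
from h import *
u=unc([(401,178),(349,238),(351,283)],5,(200,190)); zt=.2265+.009
f=lambda p:(proj("scene",W(p,[[.075,.025,zt],[.075,-.025,zt],[.075,-.025,zt-.036]]))-u).ravel()
s=least_squares(lambda q:f([q[0],q[1],0.0025]),[.457,-.203]);print(s.x,s.fun)
E
```

```text
[ 0.45534917 -0.20051466] [ 0.00988657 -0.61785822 -0.34228004 -0.16730654  0.33986693  0.75479639]
```

>>> drive_tool --pt "0.6 0 0.05 0" --pt "2 -0.1 0.07 0" --pt "4.5 -0.1 0.07 0" --pt "7.5 -0.1 0.07 0" --pt "10.5 -0.1 0.07 0" --pt "13.5 -0.1 0.07 0" --pt "16 -0.1 0.07 0" --pt "17.5 -0.1 0.07 0" --pt "18.2 -0.1 0.07 0" --pt "18.2 -0.1 0.07 0" --pt "18.2 -0.1 0.07 0" --pt "18.2 -0.1 0.07 0" --pt "18.2 -0.1 0.07 0"

```text
time: 7.08
ee_pos: [0.4582, -0.2045, 0.0461]
eef_rot: [-0.001, 0.706, 0.0, 0.708]
ft_force: [0.8, -1.0, -0.4]
width: 0.05
```

```bash
python3 go.py .4575 -.2042 .0375 0.1; python3 look.py scene 200 210 120 110 6 pics/c1.png; python3 go.py .4575 -.2042 .0375 0.1
```

```text
t 7.0833 pos [ 0.458 -0.204  0.046] axis 0.08112400210285964 toolx [ 0.002 -0.    -1.   ]
shift cm [ 0.864  0.028 -0.069] twist -0.00377519957942809 width 0.05001173840645878 F [ 0.755 -1.01  -0.355]
t 7.1833 pos [ 0.458 -0.204  0.046] axis 0.08427760398260163 toolx [ 0.002  0.    -1.   ]
shift cm [ 0.836  0.017 -0.049] twist -0.0031444792034790226 width 0.04962593258775546 F [ 0.726 -0.41  -2.089]
```

View pics/c1.png

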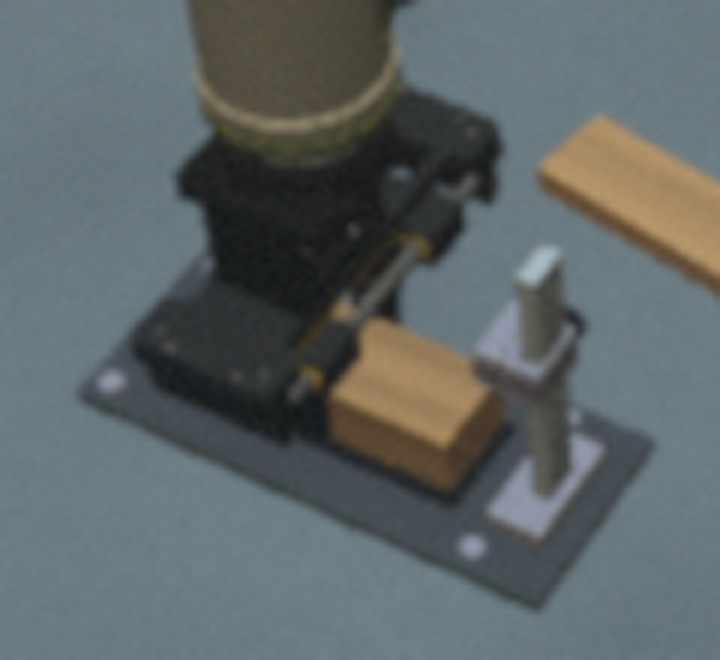

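The batten sits about 9 mm above the pad, squarely, with a thin pad margin visible on the near side and +x end. Lower and release.

>>> drive_tool --pt "0.3 0 -0.05 0" --pt "0.6 0 -0.05 0" --pt "0.8 0 -0.05 0" --pt "0.85 0 -0.05 0" --pt "0.85 0 -0.05 0" --pt "0.85 0 -0.05 0" --pt "0.85 0 -0.05 0"

```text
time: 7.77
ee_pos: [0.4568, -0.2042, 0.0371]
eef_rot: [-0.0, 0.707, 0.001, 0.707]
ft_force: [-5.7, 3.4, 13.7]
width: 0.0496
```

>>> drive_tool --pt "0 0 0 0" --pt "0 0 0 0" --pt "0 0 0 0" --pt "0 0 0 0" --pt "0 0 0 0" --pt "0 0 0 0" --pt "0 0 0 0" --grip 0

```text
time: 8.35
ee_pos: [0.4568, -0.2043, 0.0364]
eef_rot: [-0.0, 0.707, 0.001, 0.707]
ft_force: [-0.2, -0.3, -0.4]
width: 0.0844
```

>>> drive_tool --pt "-0.5 0 0 0" --pt "-2 0 0 0" --pt "-4.5 0 0 0" --pt "-8 0 0 0" --pt "-11.5 0 0 0" --pt "-14.5 0 0 0" --pt "-16.5 0 0 0" --pt "-17 0 0 0" --pt "-17 0 0 0"

```text
time: 9.1
ee_pos: [0.4575, -0.2046, 0.208]
eef_rot: [-0.0, 0.706, 0.001, 0.708]
ft_force: [-0.1, -0.5, -0.3]
width: 0.0874
```

```bash
python3 go.py .4972 .3768 .2 7.1
```

```text
t 9.1 pos [ 0.458 -0.205  0.208] axis 0.0780611017766889 toolx [ 0.003  0.    -1.   ]
shift cm [ 0.819 58.13   4.042] twist -1.4043877796446622 width 0.0873537811545267 F [-0.056 -0.504 -0.321]
```

>>> drive_tool --pt "0 1 0 -0.1" --pt "0 3.5 0.2 -0.3" --pt "0 7 0.4 -0.5" --pt "0 11 0.7 -0.7" --pt "0 15 1 -0.9" --pt "0 19 1.3 -1.1" --pt "0 23 1.6 -1.3" --pt "0 27 1.9 -1.4" --pt "0 31 2.1 -1.4" --pt "0 35 2.4 -1.4" --pt "0 39 2.7 -1.4" --pt "0 43 3 -1.4" --pt "0 47 3.3 -1.4" --pt "0 51 3.6 -1.4" --pt "0 54.5 3.8 -1.4" --pt "0.4 57 4 -1.4" --pt "0.8 58.2 4 -1.4" --pt "0.8 58.2 4 -1.4" --pt "0.8 58.2 4 -1.4"

```text
time: 10.68
ee_pos: [0.4952, 0.3769, 0.1967]
eef_rot: [-0.045, 0.707, 0.043, 0.705]
ft_force: [-0.0, 0.1, -0.2]
width: 0.087
```

```bash
python3 look.py scene 200 220 120 100 6 pics/d1.png;python3 look.py top 350 200 90 115 5 pics/d2.png;  python3 go.py .4972 .3768 .027 7.1
```

```text
t 10.8833 pos [0.497 0.376 0.199] axis 6.947054043511696 toolx [ 0. -0. -1.]
shift cm [17.186  0.067  0.064] twist -0.030589191297661956 width 0.08670945384103824 F [ 0.083 -0.488  0.488]
```

View pics/d1.png

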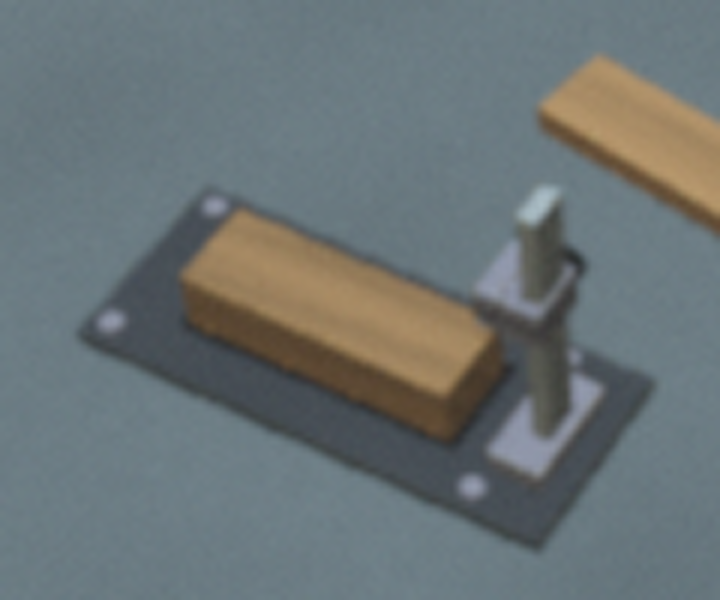

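View pics/d2.png

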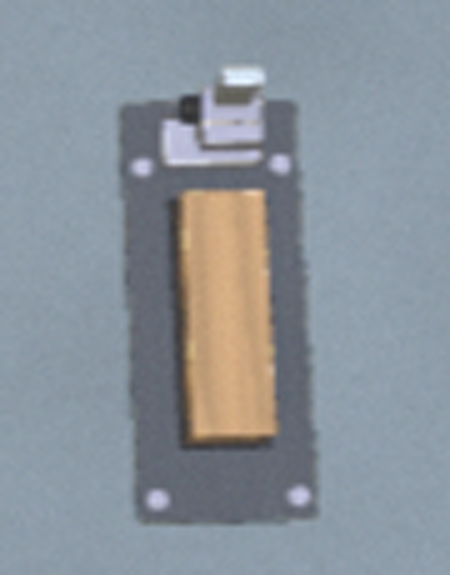

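The first thick batten lies squarely on the pad. I'll measure its offset from the seat with the same camera while going on to grip thick1.

```bash
python3 - <<'E'
from h import *
L=rect(-.075,.075,.025,.046)
p,e=fit([("top",L,unc([(190,438),(180,192),(265,190),(275,434)],5,(350,200)))],[.457,-.203,0]);print("top",p,np.degrees(p[2]),np.abs(e).max(), "seat(top) .4577 -.2036 0.03")
p,e=fit([("scene",L,unc([(240,210),(505,343),(448,397),(183,282)],6,(200,220)))],[.457,-.203,0]);print("scene",p,np.degrees(p[2]),np.abs(e).max(),"seat(scene) .4559 -.2025 .32")
E
```

```text
top [ 0.45774854 -0.20432297 -0.00394373] -0.22595897850691696 0.37747626169823434 seat(top) .4577 -.2036 0.03
scene [ 0.4584215  -0.20566085 -0.00326883] -0.18729006486473648 2.4036076631266496 seat(scene) .4559 -.2025 .32
```

>>> drive_tool --pt "1.5 0.05 0.05 0" --pt "4 0.07 0.06 0" --pt "7 0.07 0.06 0" --pt "10 0.07 0.06 0" --pt "13 0.07 0.06 0" --pt "15.3 0.07 0.06 0" --pt "16.6 0.07 0.06 0" --pt "17.2 0.07 0.06 0" --pt "17.2 0.07 0.06 0" --pt "17.2 0.07 0.06 0"

```text
time: 11.72
ee_pos: [0.4973, 0.3787, 0.0279]
eef_rot: [-0.043, 0.705, 0.044, 0.706]
ft_force: [0.5, 0.5, 0.4]
width: 0.087
```

>>> drive_tool --pt "0 0 0 0" --pt "0 0 0 0" --pt "0 0 0 0" --pt "0 0 0 0" --pt "0 0 0 0" --pt "0 0 0 0" --pt "0 0 0 0" --pt "0 0 0 0" --grip 255 --force 40

```text
time: 12.38
ee_pos: [0.4965, 0.3786, 0.0266]
eef_rot: [-0.044, 0.706, 0.044, 0.706]
ft_force: [-0.3, 0.5, 0.6]
width: 0.05
```

>>> drive_tool --pt "-0.5 0 0 0" --pt "-1.5 0 0 0" --pt "-3.5 0 0 0" --pt "-6.5 0 0 0" --pt "-10 0 0 0" --pt "-13.5 0 0 0" --pt "-17 0 0 0" --pt "-19.5 0 0 0" --pt "-20.5 0 0 0" --pt "-20.5 0 0 0" --pt "-20.5 0 0 0"

```text
time: 13.3
ee_pos: [0.4962, 0.3783, 0.2307]
eef_rot: [-0.044, 0.706, 0.044, 0.706]
ft_force: [-0.4, 0.1, -2.8]
width: 0.0499
```

```bash
python3 go.py .4575 -.2042 .232 0.1
```

```text
t 13.3 pos [0.496 0.378 0.231] axis 7.0795225627722775 toolx [-0.001 -0.    -1.   ]
shift cm [ -0.108 -57.327 -11.023] twist 1.395904512554455 width 0.049917356535270345 F [-0.445  0.146 -2.849]
```

>>> drive_tool --pt "0 -1 -0.2 0.1" --pt "0 -3 -0.6 0.2" --pt "0 -6 -1.2 0.3" --pt "0 -9.5 -1.8 0.5" --pt "0 -13.5 -2.6 0.7" --pt "0 -17.5 -3.4 0.9" --pt "0 -21.5 -4.1 1.1" --pt "0 -25.5 -4.9 1.3" --pt "0 -29.5 -5.7 1.4" --pt "0 -33.5 -6.4 1.4" --pt "0 -37.5 -7.2 1.4" --pt "0 -41.5 -8 1.4" --pt "0 -45.5 -8.7 1.4" --pt "0 -49 -9.4 1.4" --pt "0 -52.5 -10.1 1.4" --pt "0 -55 -10.6 1.4" --pt "0 -56.6 -10.9 1.4" --pt "0 -57.3 -11 1.4" --pt "0 -57.3 -11 1.4" --pt "0 -57.3 -11 1.4"

```text
time: 14.97
ee_pos: [0.4575, -0.2028, 0.2305]
eef_rot: [-0.0, 0.708, 0.001, 0.706]
ft_force: [0.1, 0.3, -1.4]
width: 0.0499
```

```bash
python3 look.py scene 200 190 120 120 5 pics/e1.png; python3 go.py .4575 -.2042 .083 0
```

```text
t 15.0667 pos [ 0.458 -0.202  0.231] axis 0.1914840407640887 toolx [-0.001  0.001 -1.   ]
shift cm [14.792 -0.221 -0.038] twist 0.03829680815281904 width 0.04959685187898505 F [ 0.229 -0.046 -2.09 ]
```

View pics/e1.png

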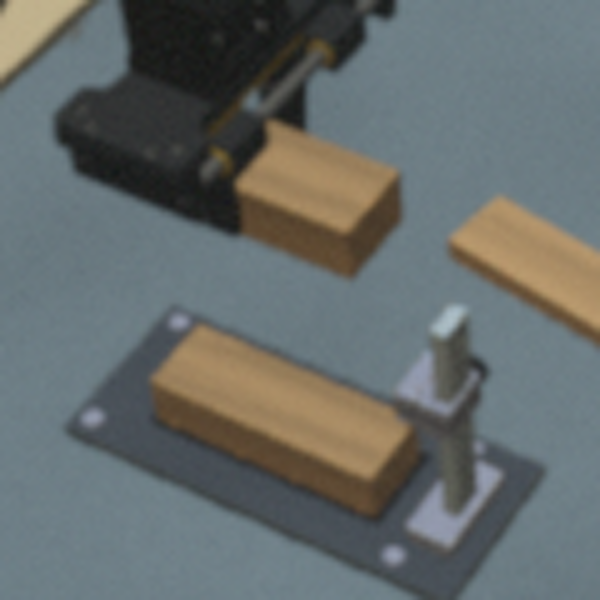

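The held batten's +x end matches the first one's position at crop (401,173), (351,233), (351,277). The same offsets apply. Lowering to 10 mm above the first batten.

>>> drive_tool --pt "0.6 -0.1 0 0" --pt "2 -0.18 -0.02 0.04" --pt "4.5 -0.18 -0.02 0.04" --pt "7.5 -0.18 -0.02 0.04" --pt "10.5 -0.18 -0.02 0.04" --pt "12.8 -0.18 -0.02 0.04" --pt "14.2 -0.18 -0.02 0.04" --pt "14.8 -0.18 -0.02 0.04" --pt "14.8 -0.18 -0.02 0.04" --pt "14.8 -0.18 -0.02 0.04" --pt "14.8 -0.18 -0.02 0.04"

```text
time: 15.98
ee_pos: [0.4586, -0.2055, 0.0845]
eef_rot: [0.001, 0.707, -0.001, 0.708]
ft_force: [-0.0, -0.2, -1.7]
width: 0.0496
```

```bash
python3 go.py .4575 -.2042 .073 0;python3 look.py scene 200 200 120 110 6 pics/e2.png; python3 go.py .4575 -.2042 .073 0
```

```text
t 15.9833 pos [ 0.459 -0.206  0.085] axis -0.09978500259215395 toolx [ 0.002 -0.    -1.   ]
shift cm [ 1.153  0.13  -0.109] twist -0.0199570005184313 width 0.049633235292030335 F [-0.017 -0.239 -1.681]
t 16.0833 pos [ 0.459 -0.206  0.085] axis -0.10653683965059883 toolx [ 0.002  0.    -1.   ]
shift cm [ 1.151  0.133 -0.107] twist -0.021307367930120336 width 0.04984132215324418 F [ 0.256  0.217 -1.936]
```

View pics/e2.png

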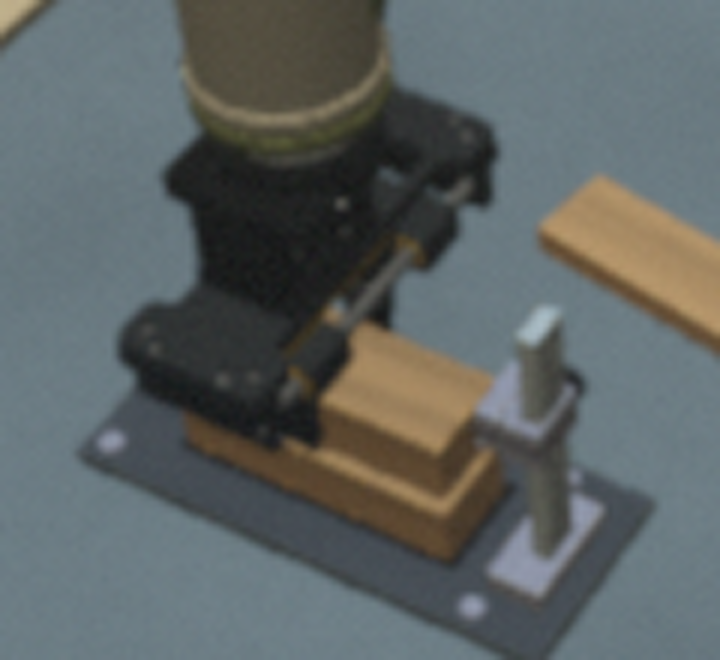

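Roughly aligned and 11 mm above the first batten. Lower with the small correction, then release.

>>> drive_tool --pt "0.3 0.1 -0.02 0" --pt "0.7 0.13 -0.03 0" --pt "1 0.13 -0.03 0" --pt "1.13 0.13 -0.03 0" --pt "1.15 0.13 -0.03 0" --pt "1.15 0.13 -0.03 0" --pt "1.15 0.13 -0.03 0"

```text
time: 16.67
ee_pos: [0.4574, -0.2039, 0.0726]
eef_rot: [0.001, 0.707, -0.0, 0.707]
ft_force: [-5.7, 4.3, 13.1]
width: 0.0495
```

>>> drive_tool --pt "0 0 0 0" --pt "0 0 0 0" --pt "0 0 0 0" --pt "0 0 0 0" --pt "0 0 0 0" --pt "0 0 0 0" --pt "0 0 0 0" --grip 0

```text
time: 17.25
ee_pos: [0.4575, -0.2042, 0.072]
eef_rot: [0.001, 0.707, -0.001, 0.707]
ft_force: [0.2, -0.6, -0.9]
width: 0.0847
```

>>> drive_tool --pt "-0.5 0 0 0" --pt "-2 0 0 0" --pt "-4.5 0 0 0" --pt "-8 0 0 0" --pt "-11 0 0 0" --pt "-13 0 0 0" --pt "-13.5 0 0 0" --pt "-13.5 0 0 0"

```text
time: 17.92
ee_pos: [0.4582, -0.2044, 0.2085]
eef_rot: [0.001, 0.706, -0.001, 0.708]
ft_force: [0.3, 0.1, -0.5]
width: 0.0873
```

```bash
python3 go.py .5357 -.0155 .2 -9.1
```

```text
t 17.9167 pos [ 0.458 -0.204  0.208] axis -0.1173268515670123 toolx [ 0.003  0.    -1.   ]
shift cm [ 0.877 18.905  7.704] twist 1.796534629686596 width 0.08726063992590849 F [ 0.335  0.094 -0.532]
```

>>> drive_tool --pt "0 1 0 0.2" --pt "0 3 0 0.5" --pt "0 6 0.3 0.9" --pt "0 9.5 1.5 1.3" --pt "0 12.5 3.2 1.6" --pt "0 15 5 1.8" --pt "0.3 17.2 6.5 1.8" --pt "0.6 18.5 7.4 1.8" --pt "0.8 18.9 7.7 1.8" --pt "0.8 18.9 7.7 1.8" --pt "0.8 18.9 7.7 1.8"

```text
time: 18.83
ee_pos: [0.5341, -0.0171, 0.1984]
eef_rot: [0.056, 0.705, -0.057, 0.704]
ft_force: [0.5, -0.8, 0.7]
width: 0.0867
```

```bash
python3 look.py scene 200 200 130 110 6 pics/f1.png;python3 look.py top 310 190 130 115 5 pics/f2.png;  python3 go.py .5357 -.0155 .023 -9.1
```

```text
t 19.0333 pos [ 0.535 -0.017  0.199] axis -9.237583101093069 toolx [ 0.  0. -1.]
shift cm [17.631  0.131  0.091] twist -0.02751662021861421 width 0.08712102911861491 F [ 0.099  0.051 -0.028]
```

View pics/f1.png

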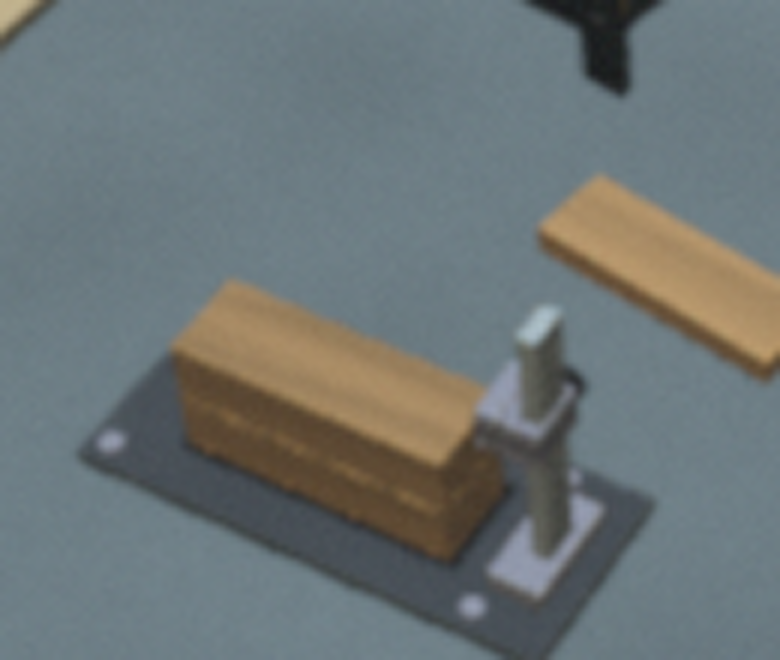

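View pics/f2.png

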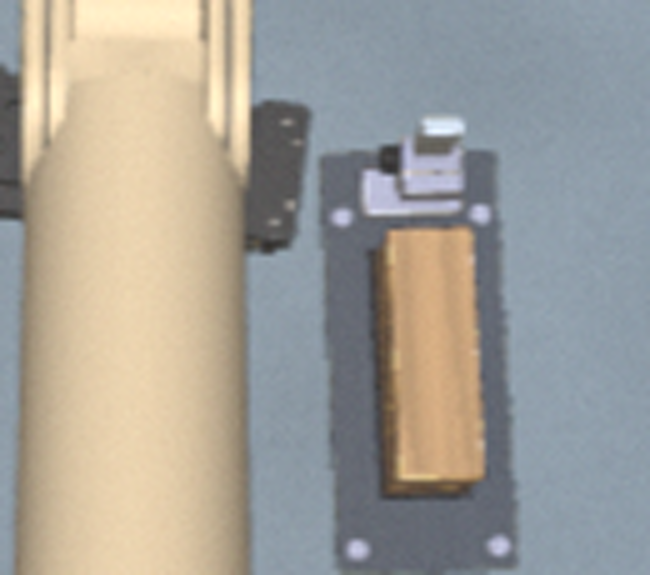

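Two thick battens are stacked flush: the joint line in the scene crop is straight and the near edges line up. Now thin4.

>>> drive_tool --pt "1.5 0.1 0.05 0" --pt "4 0.1 0.09 0" --pt "7 0.1 0.09 0" --pt "10 0.1 0.09 0" --pt "13 0.1 0.09 0" --pt "15.5 0.1 0.09 0" --pt "17 0.1 0.09 0" --pt "17.6 0.1 0.09 0" --pt "17.6 0.1 0.09 0" --pt "17.6 0.1 0.09 0"

```text
time: 19.87
ee_pos: [0.5364, -0.0149, 0.0239]
eef_rot: [0.057, 0.705, -0.056, 0.705]
ft_force: [0.4, -0.2, 1.3]
width: 0.0867
```

>>> drive_tool --pt "0 0 0 0" --pt "0 0 0 0" --pt "0 0 0 0" --pt "0 0 0 0" --pt "0 0 0 0" --pt "0 0 0 0" --pt "0 0 0 0" --pt "0 0 0 0" --grip 255 --force 30

```text
time: 20.53
ee_pos: [0.536, -0.0145, 0.0231]
eef_rot: [0.056, 0.705, -0.056, 0.705]
ft_force: [-0.6, -0.1, 2.1]
width: 0.0498
```

>>> drive_tool --pt "-0.5 0 0 0" --pt "-1.5 0 0 0" --pt "-3.5 0 0 0" --pt "-6.5 0 0 0" --pt "-10 0 0 0" --pt "-13.5 0 0 0" --pt "-17 0 0 0" --pt "-19.5 0 0 0" --pt "-21 0 0 0" --pt "-21 0 0 0" --pt "-21 0 0 0"

```text
time: 21.45
ee_pos: [0.5361, -0.0146, 0.234]
eef_rot: [0.057, 0.704, -0.056, 0.705]
ft_force: [-0.1, 0.2, -1.5]
width: 0.0495
```

```bash
python3 go.py .4577 -.2042 .235 0.0
```

```text
t 21.45 pos [ 0.536 -0.015  0.234] axis -9.132724485252346 toolx [ 0.002  0.001 -1.   ]
shift cm [ -0.128 -19.966  -4.734] twist -1.8265448970504679 width 0.04952849083351369 F [-0.147  0.201 -1.469]
```

>>> drive_tool --pt "0 -0.6 -0.4 -0.2" --pt "0 -2 -1 -0.5" --pt "0 -4 -1.8 -0.8" --pt "0 -6.5 -2.7 -1.1" --pt "0 -9.5 -3.5 -1.4" --pt "0 -12.5 -4 -1.7" --pt "0 -15.5 -4.4 -1.82" --pt "0 -18 -4.6 -1.82" --pt "0 -19.5 -4.7 -1.82" --pt "0 -20 -4.7 -1.82" --pt "0 -20 -4.7 -1.82" --pt "0 -20 -4.7 -1.82" --pt "0 -20 -4.7 -1.82"

```text
time: 22.53
ee_pos: [0.458, -0.2031, 0.2325]
eef_rot: [-0.0, 0.707, 0.001, 0.707]
ft_force: [0.5, 0.3, -0.6]
width: 0.0497
```

```bash
python3 look.py scene 200 180 120 110 6 pics/g1.png; python3 go.py .4577 -.2042 .115 0.0
```

```text
t 22.6333 pos [ 0.458 -0.203  0.233] axis 0.0960042844118575 toolx [-0.  0. -1.]
shift cm [11.776 -0.093 -0.038] twist 0.019200856882372365 width 0.049417727105587325 F [-0.77   0.281 -0.828]
```

View pics/g1.png

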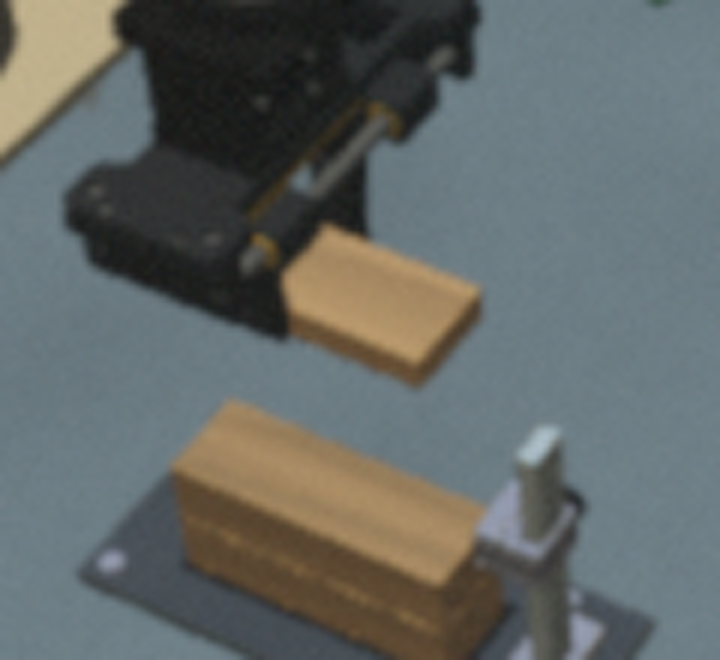

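```bash
python3 - <<'E'
from h import *
def q(u,zt,th,y0):
    f=lambda p:(proj("scene",W([p[0],p[1],0],[[.075,.025,zt],[.075,-.025,zt],[.075,-.025,zt-th]]))-u).ravel()
    s=least_squares(f,[.457,-.203]);print(s.x,s.fun)
q(unc([(482,291),(415,363),(415,385)],6,(200,180)),.2275,.018,0)
q(unc([(401,173),(351,233),(351,277)],5,(200,190)),.2305+.009,.036,0) # thick 2 at TCP .458 -.202
E
```

```text
[ 0.45507456 -0.20254163] [-0.45444102 -0.74646677 -0.05021921 -0.29000589  0.49859854  1.00945301]
[ 0.45599696 -0.20016044] [ 0.18937772 -0.69439212 -0.62864805 -0.25713052  0.45373078  0.9134055 ]
```

Its offset is within about 1 mm of the others. Lowering to 10 mm above.

>>> drive_tool --pt "0.6 -0.05 0.05 0" --pt "2 -0.05 0.05 0" --pt "4.5 -0.05 0.05 0" --pt "7.5 -0.05 0.05 0" --pt "10 -0.05 0.05 0" --pt "11.4 -0.05 0.05 0" --pt "11.8 -0.05 0.05 0" --pt "11.8 -0.05 0.05 0" --pt "11.8 -0.05 0.05 0" --pt "11.8 -0.05 0.05 0"

```text
time: 23.47
ee_pos: [0.4591, -0.2052, 0.1161]
eef_rot: [0.0, 0.706, -0.0, 0.708]
ft_force: [-0.2, -0.3, -1.1]
width: 0.0496
```

```bash
python3 look.py scene 200 190 120 110 6 pics/g2.png; python3 go.py .4583 -.2042 .1045 0.0
```

```text
t 23.5667 pos [ 0.459 -0.205  0.116] axis -0.01584753753611645 toolx [ 0.002  0.    -1.   ]
shift cm [ 1.151  0.093 -0.074] twist -0.003169507507223557 width 0.04935538352671382 F [-0.372 -1.075 -0.322]
```

View pics/g2.png

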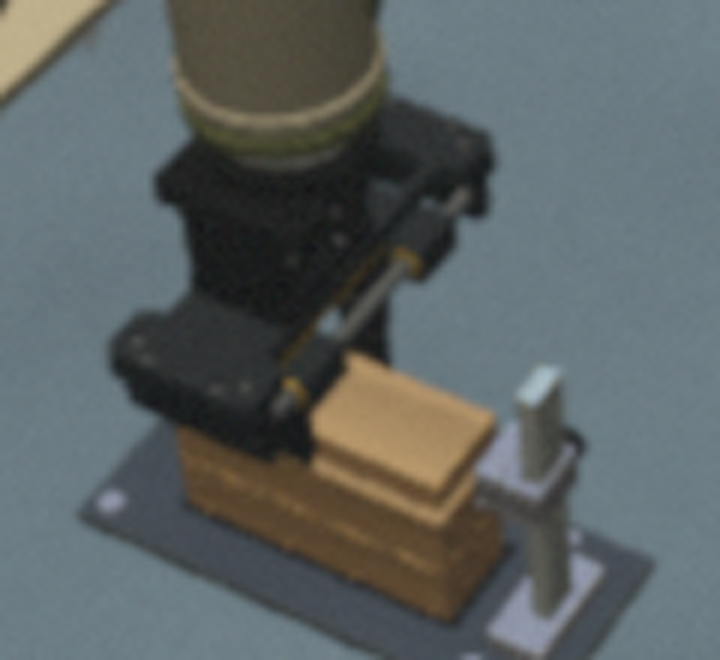

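The thin batten hovers squarely over the stack. Place, release and withdraw.

>>> drive_tool --pt "0.3 0.08 -0.02 0" --pt "0.7 0.09 -0.03 0" --pt "1 0.09 -0.03 0" --pt "1.1 0.09 -0.03 0" --pt "1.12 0.09 -0.03 0" --pt "1.12 0.09 -0.03 0" --pt "1.12 0.09 -0.03 0"

```text
time: 24.15
ee_pos: [0.4582, -0.2039, 0.1049]
eef_rot: [0.001, 0.707, 0.0, 0.707]
ft_force: [-7.8, 4.1, 20.7]
width: 0.0497
```

>>> drive_tool --pt "0 0 0 0" --pt "0 0 0 0" --pt "0 0 0 0" --pt "0 0 0 0" --pt "0 0 0 0" --pt "0 0 0 0" --pt "0 0 0 0" --grip 0

```text
time: 24.73
ee_pos: [0.458, -0.2042, 0.1037]
eef_rot: [0.0, 0.707, -0.0, 0.707]
ft_force: [0.6, 0.9, -0.4]
width: 0.0848
```

>>> drive_tool --pt "-0.5 0 0 0" --pt "-2 0 0 0" --pt "-4.5 0 0 0" --pt "-8 0 0 0" --pt "-11 0 0 0" --pt "-13 2 0 0" --pt "-14 6 0 0" --pt "-14 10 0 0" --pt "-14 14 0 0" --pt "-14 18 0 0" --pt "-14 22 0 0" --pt "-14 25 0 0" --pt "-14 27 0 0" --pt "-14 27 0 0" --pt "-14 27 0 0"

```text
time: 25.98
ee_pos: [0.4581, 0.0665, 0.2441]
eef_rot: [-0.001, 0.707, 0.0, 0.707]
ft_force: [0.3, -0.7, -0.5]
width: 0.0869
```

```bash
python3 look.py scene 200 195 120 110 6 pics/h1.png;python3 look.py top 350 200 90 115 5 pics/h2.png; python3 look.py scene 0 0 640 480 1 pics/h3.png; python3 look.py top 0 0 640 480 1 pics/h4.png
```

```text
(no output)
```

View pics/h1.png

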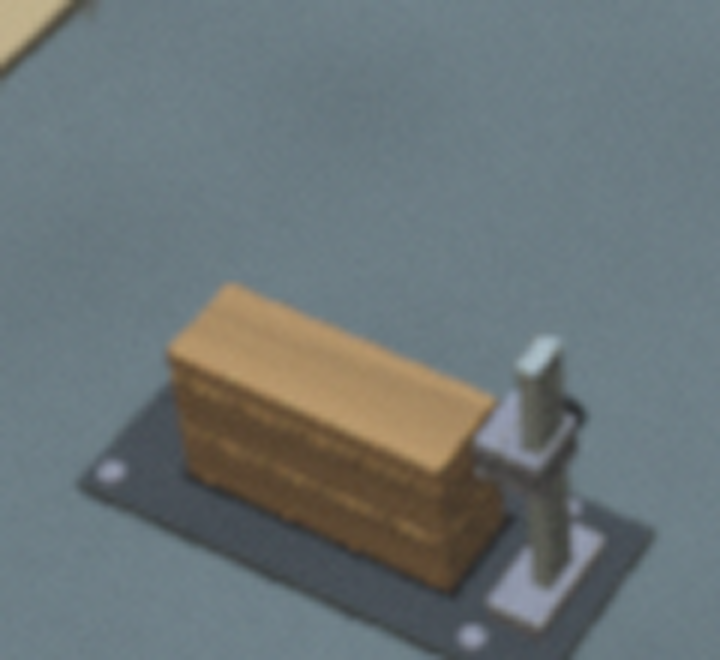

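View pics/h2.png

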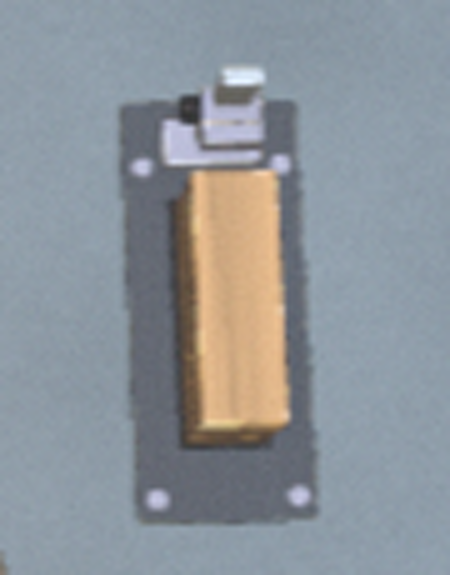

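View pics/h4.png

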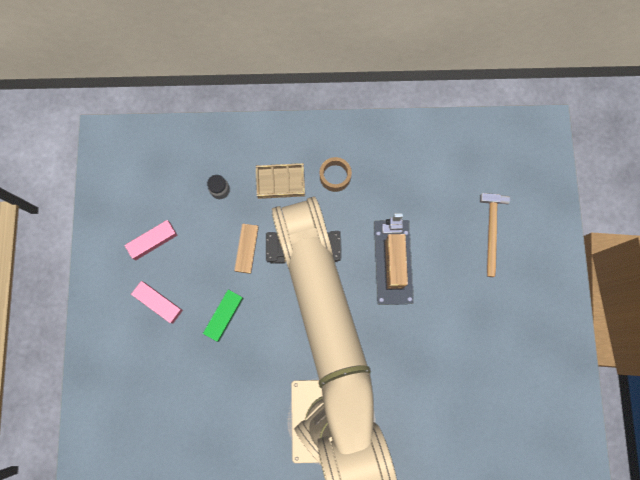

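```bash
python3 - <<'E'
from h import *
L=rect(-.075,.075,.025,.100)
p,e=fit([("top",L,unc([(201,428),(190,171),(278,170),(289,421)],5,(350,200)))],[.457,-.203,0]);print("top",p,np.degrees(p[2]),np.abs(e).max())
p,e=fit([("scene",L,unc([(232,284),(497,398),(440,470),(168,350)],6,(200,195)))],[.457,-.203,0]);print("scene",p,np.degrees(p[2]),np.abs(e).max())
p=[.4572,-.2035,0]
# pointer height: scene near-front top (279,268.3), bottom (279.4,273.8), far (285.2,260.3)
for h in(.090,.094,.097):
  print(h,proj("scene",W(p,[[.089,-.017,.022+h],[.089,-.017,h-.002],[.075,-.025,.1]])).round(1).tolist())
E
```

```text
top [ 0.4586679  -0.20464214 -0.00149729] -0.08578851943826243 0.594661163363071
scene [ 0.45721594 -0.20288926 -0.00330133] -0.1891522142089618 0.42004893964224266
0.09 [[278.6, 270.4], [279.1, 276.1], [272.8, 273.3]]
0.094 [[278.5, 269.4], [279.0, 275.2], [272.8, 273.3]]
0.097 [[278.4, 268.6], [279.0, 274.4], [272.8, 273.3]]
```

```bash
python3 -c "
from bench import r
print(r.close_job(), r.read_state()['time'])"
```

```text
the job is handed in; nothing more can be done
the job is handed in; nothing more can be done
```

I stacked both thick battens and one thin one on the pad, 90 mm in all, and handed the job in at about 26.5 s. The other thin batten is still where it lay on the bench.

- **Height:** I measured the pointer's mid-line at about 94–97 mm above the pad. The stack top therefore sits about 4–7 mm below the line, inside the pointer plate's ±12 mm edges. Adding the last thin batten would have made 108 mm, 11–14 mm too high.
- **Alignment:** The last pictures put the top batten within about 1.3 mm of the pad's centre and 0.5° or less off its line. The two cameras disagree with each other by about 2 mm.
- **One poor check:** The scene-camera fit for the first batten was bad (2.4 px), so I relied on the top camera there.
- **Force and disturbance:** The highest wrist force I saw was about 22 N, when setting the top batten down. The pointer and the other things look unmoved in the last top view.

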